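# Fit the drip ring and hand over the oil bottle

### The job

Get the olive oil bottle ready for the table: while it stands on the counter, slide the steel drip ring from the little tray over the bottle's neck and all the way down until it rests on the shoulder. Then pick the bottle up and hold it out for your colleague, who stands across the counter: its foot about 10 cm above the middle of the round serving board, the label facing straight across the counter, and the foot swung out towards them so that the bottle leans back about 20 degrees. Finish while holding it still there with the ring in place, do not put it down or let go, and never let the bottle fall over or disturb the pepper mill, the vinegar bottle or the lemon bowl.

Things in the scene. Friction and masses are not known exactly. Their poses are not given: they have to be found in the camera images.
- bottle: the olive oil bottle: round, dark green glass, 195 mm tall, about 420 g. Body 56 mm in diameter up to 118 mm, rounded shoulder up to 146 mm, straight neck 26 mm in diameter from there to the mouth, which a flush cork closes. Origin: centre of its underside; z runs up its axis; x points out through the middle of the cream paper label, which covers about 90 degrees of the body.
- seat (a point): the point on the bottle's axis 144.5 mm above its foot, where the underside of the ring comes to rest on the shoulder (axes as the bottle's)
- mouth (a point): the centre of the bottle's top, 195 mm above its foot
- drip_ring: the drip ring: a brushed steel ring with a dark lining, outside diameter 38 mm, inside diameter 30 mm (2 mm clear of the neck all round), 12 mm high, 40 g; lying flat on the tray at the start. Origin: centre of its underside, z along its axis; either end may go first.
- tray: the little white china tray on which the ring lies: 92 mm (x) by 132 mm (y), 10 mm thick, flat, fixed. Origin: centre of its underside.
- board_top (a point): the centre of the upper face of the round serving board: pale ribbed stone, 180 mm in diameter, 14 mm thick, fixed to the counter. x points straight across the counter, away from the robot, to the colleague; y to the left; z up.
- pepper_mill: bystander: white turned pepper mill, 180 mm tall, 56 mm in diameter. Origin: centre of its underside.
- vinegar_bottle: bystander: square amber vinegar bottle with a round wooden stopper, 44 mm square, 195 mm tall, no label. Origin: centre of its underside.
- lemon_bowl: bystander: white bowl with two lemons, 132 mm in diameter, about 77 mm tall. Origin: centre of its underside.
Not all that is in view belongs to the job. Leave any pink or turquoise look-alike of the bottle alone.

How it is judged:
On the way, in this order (a step that is already met when the one before it is completed fails the run):
1. the ring is all the way down on the shoulder of the bottle, which stands on the counter (distance between drip_ring and seat below 0.006 m and angle between the z axis of drip_ring and the z axis of bottle, either way round below 0.2 rad and angle between bottle's own z axis and vertical below 0.1 rad and height (world z) of bottle below 0.006 m), for 0.3 s.
2. the bottle is lifted off the counter in the fingers, wearing the ring (height (world z) of bottle above 0.05 m and contact force between the fingers and bottle above 1 N and distance between drip_ring and seat below 0.01 m), for 0.1 s.
At the end, for the whole second after the job is handed in: bottle held still in the fingers, clear of the board: centre of its foot within 35 mm of the board's middle and 65 to 135 mm above its top, leaning 11 to 30 degrees, foot towards the far side, label across the counter (within 17 degrees) and slightly up, ring within 10 mm of its seat (horizontal distance between bottle and board_top below 0.035 m and z of bottle in the frame of board_top between 0.065 and 0.135 m and angle between bottle's own z axis and vertical between 0.19 and 0.53 rad and angle between bottle's own x axis and vertical below 1.4 rad and angle between the y axis of bottle and the y axis of board_top, either way round below 0.3 rad and x of mouth in the frame of board_top below 0 m and distance between drip_ring and seat below 0.01 m and contact force between the fingers and bottle above 1 N and contact force between bottle and board below 0.05 N and linear speed of bottle below 0.03 m/s and angular speed of bottle below 0.2 rad/s); the arm keeps its last pose, push and grip.
It fails at once if the bottle falls or is tipped beyond 50 degrees (angle between bottle's own z axis and vertical above 0.87 rad).
It fails at once if the pepper mill is disturbed (moved more than 25 mm) (distance of pepper_mill from where it was at the start of the episode above 0.025 m).
It fails at once if the vinegar bottle is disturbed (moved more than 25 mm) (distance of vinegar_bottle from where it was at the start of the episode above 0.025 m).
It fails at once if the lemon bowl is disturbed (moved more than 25 mm) (distance of lemon_bowl from where it was at the start of the episode above 0.025 m).
It also fails if it takes over 64 s, if anything falls off the work surface, if the arm or the gripper's body presses on something with over 40 N, if the wrist force passes 120 N, or if a joint passes its speed limit or range.

### The arm

A 6-joint arm with a two-finger parallel gripper is mounted at the origin on the work surface. World frame = base frame: x ahead of the robot, y to its left, z up, the work surface at z = 0. Lengths are in m, angles in rad, forces in N, time in s.
With the tool pointing down it reaches from about 0.35 to 0.975 m from the base axis. Payload 4.9 kg.
Tool frame: the origin (TCP) lies at the very end of the fingers, on their centre line; the grasp point (between the pads) lies 19 mm behind it; z points along the fingers, y is the line along which they close (so a half turn about z gives the same grasp; the last joint's range is limited). The gripper opens to 85 mm and grips with 20 to 120 N. Pads are 22 mm wide; open, the fingers measure 114 mm over their backs; the gripper's body (76 mm by 85 mm) begins 54 mm behind the grasp point. The pads swing forward as they close: fully open they stand 13 mm farther back than shut.
Start: joints at [1.12, 0.053, 1.613, -0, 1.476, -0.119], TCP at [0.204, 0.591, 0.231] pointing down, gripper open.
Joint ranges: [-3.01, 3.01], [-1.01, 2.22], [0.06, 2.58], [-1.02, 4.17], [0.09, 2.62], [-3.14, 3.14]. Speed limits (rad/s): [2.57, 2.57, 3.14, 3.14, 3.14, 3.14].

### API

Orientations are given as a rotation vector (axis times angle).
In Python, from station import ctrl gives the robot as it stands. The module is installed in compiled form; this text tells all that it offers.
- The arm moves only by the tool jog_arm, never from a script. Its argument "steps" is a list of rows, each an object with "delta_rot": the turn, a rotation vector about the tool's x, y, z in degrees, a list of three; "linear": the shift along the tool's x, y, z in m, a list of three; "grip": the finger opening in m, from 0 to 0.0854. In form: [{"delta_rot": [rx, ry, rz], "linear": [x, y, z], "grip": grip}, ...]. A call has 1 to 10 rows; each row shifts and turns the commanded pose from where the row before left it, along the tool's axes as they then stand; what a row does not reach is not made up. A row lasts 1/10 s, in which the tool goes at most 50 mm and 8.59 degrees, less where a joint would pass 70% of its speed; a pose out of reach is approached as far as the arm can. A call with a gripper value outside its range is refused whole. The fingers move at their own pace and stop on an object; "newtons" is the grip in N (left out, the last holds). Time passes only in rows, so rows that do not move let the fingers close. It gives the time, the measured TCP pose, the force, the opening and the grip force at its end, in the units of the state.
- ctrl.get_obs(): the state, without advancing time (a new reading comes with each control period).
- ctrl.get_image(name): name is "scene" or "top" or "wrist"; returns (picture, depth): 384x512x3 uint8, red, green, blue; 384x512 float32, m along the optical axis (not along the pixel's ray), 0 where there is no reading.
- ctrl.camera_info(name): a dict with "camera_matrix" (3x3 intrinsics, pixels), "R" (3x3) and "t" (3): a world point X has camera coordinates R X + t; the wrist camera has in their place "T_tool_cam" (4x4, takes a point from camera to tool coordinates, whose origin is the TCP and whose axes are the flange's). Camera axes: x right, y down, z forward; pixel columns grow to the right and rows downward; lengths in m; the calibration is good to about 2 mm. A picture is of the moment at which its call begins: read the wrist's pose just before it. camera_info takes no time and is no camera call.
- ctrl.finish_job(): hands the job in; it is judged then, once.
The state is a dict: "t": time; "q": joint angles; "dq": joint speeds; "effort": joint torques, N m; "tool_pos": TCP position; "tool_rot": TCP orientation; "contact_force": force on the tool from outside, world axes, zero at the start; "wrist_torque": the same for the moment, N m; "opening": finger opening in m; "grip_force": force on a finger pad.
Only numpy, scipy, OpenCV 4.12 (cv2) and the standard library are available. Lean on these libraries where they do the work, as an engineer would, in place of code of your own. Each camera call takes 0.05 s, during which the arm holds its last target. There are 200 camera calls.

## Working session

There is one attempt and no reset: what is moved stays moved. The work goes in short steps, Python scripts to look and compute and a tool call to move; the robot and the scene stay as the last step left them, time stands still between calls to the robot, and variables do not carry over. Pictures are saved under pics/ and viewed, at most 10 in all, crops included, and the job is handed in when it is done.

Besides the shell and the picture viewer there is one more tool, called after ">>>" by a JSON object that holds its "name" and its "arguments". jog_arm: Moves the arm, as the interface text tells. Its arguments: {"type":"object","properties":{"steps":{"type":"array"},"newtons":{"type":"number"}},"required":["steps"]}

```bash
mkdir -p pics
cat > h.py <<'E'
import numpy as np,cv2
from scipy.spatial.transform import Rotation as Ro
from station import ctrl
def cam(n):
    o=ctrl.get_obs(); im,d=ctrl.get_image(n); c=ctrl.camera_info(n); K=np.array(c["camera_matrix"])
    if n=="wrist":
        T=np.array(c["T_tool_cam"]); W=np.eye(4); W[:3,:3]=Ro.from_rotvec(o["tool_rot"]).as_matrix(); W[:3,3]=o["tool_pos"]; M=W@T
    else:
        M=np.eye(4); R=np.array(c["R"]); M[:3,:3]=R.T; M[:3,3]=-R.T@np.array(c["t"])
    v,u=np.mgrid[:384,:512]
    P=np.stack([(u-K[0,2])/K[0,0]*d,(v-K[1,2])/K[1,1]*d,d],-1)@M[:3,:3].T+M[:3,3]
    P[d==0]=np.nan
    return im,d,P,K,M
def save(n,im,s=1): cv2.imwrite(f"pics/{n}.png",cv2.resize(im[...,::-1],None,fx=s,fy=s,interpolation=cv2.INTER_CUBIC))
E
python3 - <<'E'
from h import *
for n in("scene","top"):
    im,d,P,K,M=cam(n); save(n+"0",im,1.5); np.savez(n+"0.npz",im=im,P=P,K=K,M=M); print(n,M.round(3).tolist(),K.round(1).tolist())
o=ctrl.get_obs();print(o)
E
```

```text
scene [[-0.635, 0.477, -0.608, 1.229], [0.772, 0.398, -0.495, 0.502], [0.006, -0.784, -0.621, 0.774], [0.0, 0.0, 0.0, 1.0]] [[397.9, 0.0, 261.2], [0.0, 397.9, 188.8], [0.0, 0.0, 1.0]]
top [[-0.023, -0.999, 0.039, 0.531], [-1.0, 0.024, 0.012, -0.007], [-0.013, -0.038, -0.999, 1.238], [0.0, 0.0, 0.0, 1.0]] [[364.7, 0.0, 255.0], [0.0, 364.7, 191.5], [0.0, 0.0, 1.0]]
{'t': 0.1, 'q': array([ 1.11998865e+00,  5.33125086e-02,  1.61415944e+00,  2.49257140e-05,
        1.47602139e+00, -1.19029262e-01]), 'dq': array([ 0.00151919, -0.00038291, -0.00511571,  0.00132885, -0.00078742,
       -0.00016325]), 'effort': array([ 4.62145017e-04, -3.94901562e+01, -3.71363282e+01, -9.20592038e-05,
        3.87464082e-03, -1.56301434e-05]), 'tool_pos': array([0.20333834, 0.59039521, 0.2301709 ]), 'tool_rot': array([-5.18680626e-01, -3.09791230e+00,  2.85375947e-03]), 'contact_force': array([-0.35607442,  1.04179082,  0.04511887]), 'wrist_torque': array([ 0.00632585, -0.01636991,  0.03882407]), 'grip_force': 0.0, 'opening': 0.08560168815897773}
```

View pics/scene0.png

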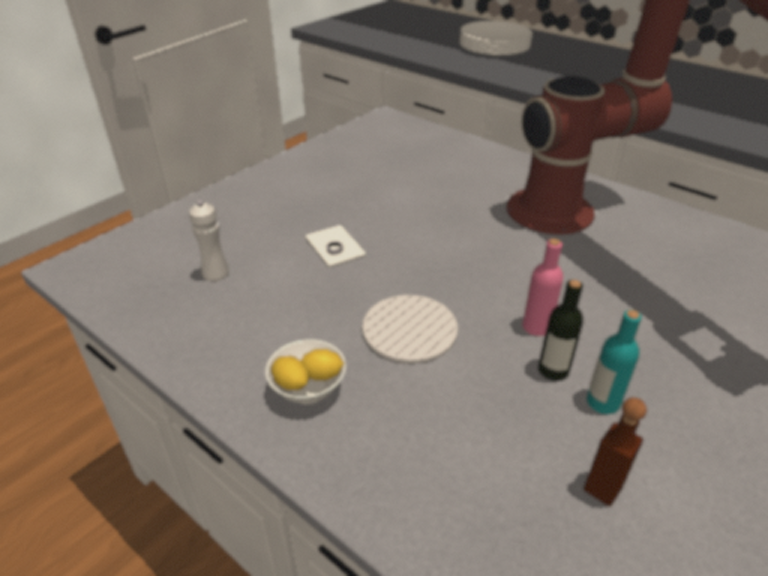

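View pics/top0.png

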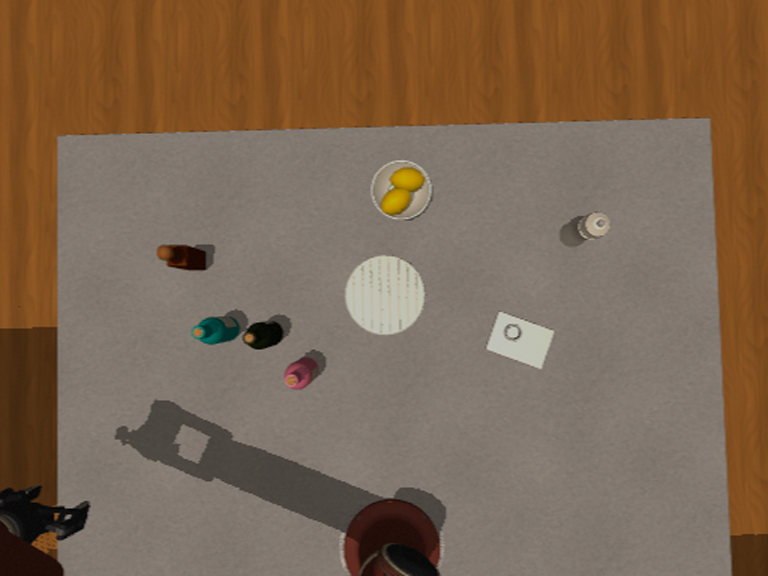

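The scene view shows the dark green bottle at about (562,335), between the pink one (543,295) and the turquoise one (613,365), with its label facing the camera. The ring is at (334,246) on its tray and the board at (410,327). In the top view the ring is at (513,332), the board at (385,295), and the bottle's mouth near (250,339).

Run:
```python
from h import *
Z=np.load("top0.npz");im,P=Z["im"],Z["P"]
hsv=cv2.cvtColor(im,cv2.COLOR_RGB2HSV)
def box(u0,v0,u1,v1): return slice(int(v0/1.5),int(v1/1.5)),slice(int(u0/1.5),int(u1/1.5))
def q(n,b,lo,hi):
    p=P[b].reshape(-1,3); m=(p[:,2]>lo)&(p[:,2]<hi); p=p[m]; print(n,len(p),((p.max(0)+p.min(0))/2).round(4),np.ptp(p,0).round(3),p.mean(0).round(4))
q("board",box(335,245,435,345),.008,.03)
q("ring",box(495,315,530,350),.0165,.04)
q("tray",box(475,300,570,380),.006,.016)
for n,b in dict(bottle=(236,315,285,352),pink=(280,345,320,395),turq=(185,310,242,350),vin=(150,235,215,275),mill=(570,205,615,250)).items():
    q(n+" top",box(*b),.17,.21); 
q("bowl",box(360,150,440,230),.05,.1)
print(np.nanmedian(P[box(300,400,340,440)][...,2]),np.nanmedian(P[box(600,350,640,400)][...,2]))
Z=np.load("scene0.npz");im,P=Z["im"],Z["P"]
q("board s",box(350,285,470,370),.008,.03)
q("ring s",box(320,235,350,257),.0165,.04)
q("tray s",box(300,220,370,270),.006,.016)
for n,b in dict(bottle=(540,270,590,382),pink=(525,238,560,335)).items():
    p=P[box(*b)].reshape(-1,3)
    for lo,hi in((.03,.06),(.06,.09),(.09,.115),(.15,.19)):
        m=(p[:,2]>lo)&(p[:,2]<hi);s=p[m]
        # circle fit
        A=np.c_[2*s[:,:2],np.ones(len(s))]; x=np.linalg.lstsq(A,(s[:,:2]**2).sum(1),rcond=None)[0]; print(n,lo,len(s),x[:2].round(4),np.sqrt(x[2]+x[0]**2+x[1]**2).round(4))
save("bot0",im[170:265,340:440],6)
```

```text
board 2208 [0.5615 0.0041 0.0158] [0.199 0.176 0.016] [0.5624 0.0047 0.0139]
ring 51 [ 0.4731 -0.2773  0.0218] [0.033 0.037 0.01 ] [ 0.4741 -0.2773  0.0209]
tray 946 [ 0.4534 -0.2911  0.011 ] [0.172 0.194 0.01 ] [ 0.4539 -0.2948  0.0097]
bottle top 82 [0.4823 0.2634 0.1855] [0.025 0.027 0.029] [0.4821 0.2608 0.1925]
pink top 81 [0.4    0.185  0.1849] [0.023 0.026 0.029] [0.4002 0.1834 0.1924]
turq top 89 [0.4946 0.3609 0.1864] [0.024 0.027 0.031] [0.4949 0.3584 0.1915]
vin top 90 [0.6507 0.4287 0.1877] [0.03  0.027 0.02 ] [0.6498 0.4269 0.1894]
mill top 26 [ 0.688  -0.4205  0.1758] [0.015 0.02  0.011] [ 0.687  -0.4202  0.1753]
bowl 743 [ 0.7889 -0.0359  0.0654] [0.13  0.128 0.031] [ 0.7881 -0.0359  0.0642]
-9.768785242336708e-05 -0.0005566432249535236
board s 2227 [0.5619 0.0026 0.0142] [0.178 0.178 0.012] [0.5673 0.0066 0.0154]
ring s 61 [ 0.4711 -0.2879  0.0221] [0.035 0.059 0.011] [ 0.471  -0.2798  0.0218]
tray s 584 [ 0.4676 -0.2965  0.0109] [0.17  0.151 0.01 ] [ 0.4559 -0.2934  0.0116]
bottle 0.03 226 [0.45   0.2484] 0.0577
bottle 0.06 299 [0.4489 0.2484] 0.0587
bottle 0.09 281 [0.4481 0.2475] 0.0591
bottle 0.15 149 [0.4816 0.2611] 0.0115
pink 0.03 133 [0.399  0.1824] 0.0257
pink 0.06 177 [0.4346 0.1956] 0.0248
pink 0.09 190 [0.467  0.2054] 0.0547
pink 0.15 126 [0.3988 0.183 ] 0.0112
```

View pics/bot0.png

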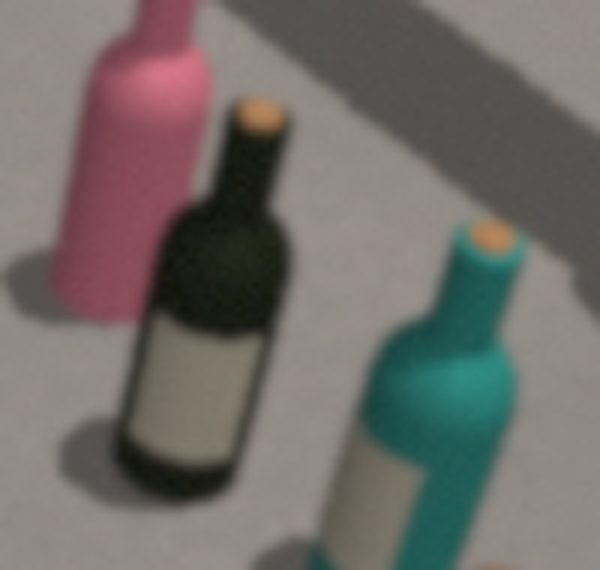

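Run:
```python
from h import *
print(np.array(ctrl.camera_info("wrist")["T_tool_cam"]).round(4).tolist(), ctrl.camera_info("wrist")["camera_matrix"])
Z=np.load("scene0.npz");im,P=Z["im"].astype(int),Z["P"]
b=(slice(215,255),slice(355,390)); p=P[b].reshape(-1,3); c=im[b].reshape(-1,3)
c0=np.array([.482,.261]); r=p[:,:2]-c0
m=(p[:,2]>.03)&(p[:,2]<.09)&(np.linalg.norm(r,axis=1)<.035)&(c[:,0]>80)
a=np.degrees(np.arctan2(r[:,1],r[:,0]))[m]; print(m.sum(),np.percentile(a,[2,10,50,90,98]),a.mean(), np.linalg.norm(r,axis=1)[m].mean())
```

```text
[[0.0002, -0.962, -0.273, 0.0681], [1.0, -0.0001, 0.0012, 0.0007], [-0.0012, -0.273, 0.962, -0.1418], [0.0, 0.0, 0.0, 1.0]] [[272.27009348   0.         256.48655765]
 [  0.         272.27009348 187.06076355]
 [  0.           0.           1.        ]]
337 [-43.3490604  -22.55381088  21.90237215  67.46381105  97.04570006] 22.277260583087752 0.02659120303620315
```

```bash
cat >> h.py <<'E'
import json
def Rt(az,tilt=0):
    a=np.radians(az); y=np.array([np.cos(a),np.sin(a),0]); z=np.array([0,0,-1.]); R=np.c_[np.cross(y,z),y,z]
    return Ro.from_rotvec([0,-np.radians(tilt),0])*Ro.from_matrix(R)   # tilt: tool points forward (+x)
def plan(legs,grip):
    "legs: (pos,az,tilt,rows); prints rows, each shift along the tool axes before the row's turn"
    o=ctrl.get_obs(); R=Ro.from_rotvec(o["tool_rot"]); p=np.array(o["tool_pos"]); out=[]
    for pos,az,tilt,n in legs:
        p0=p.copy(); w=(R.inv()*Rt(az,tilt)).as_rotvec(degrees=True)/n; w=np.round(w,1)
        for i in range(n):
            t=p0+(np.array(pos)-p0)*(i+1)/n
            l=np.round(R.inv().apply(t-p),3); p=p+R.apply(l); R=R*Ro.from_rotvec(w,degrees=True)
            out.append({"delta_rot":[float(x)+0 for x in w],"linear":[float(x)+0 for x in l],"grip":grip})
    for i in range(0,len(out),10): print(json.dumps(out[i:i+10]))
    print("end",p.round(4),o["t"])
E
python3 - <<'E'
from h import *
plan([([.475,.262,.33],21,0,10)],.0854)
E
```

```text
[{"delta_rot": [0.0, 0.0, 5.0], "linear": [-0.036, -0.022, -0.01], "grip": 0.0854}, {"delta_rot": [0.0, 0.0, 5.0], "linear": [-0.039, -0.019, -0.01], "grip": 0.0854}, {"delta_rot": [0.0, 0.0, 5.0], "linear": [-0.039, -0.016, -0.01], "grip": 0.0854}, {"delta_rot": [0.0, 0.0, 5.0], "linear": [-0.041, -0.012, -0.01], "grip": 0.0854}, {"delta_rot": [0.0, 0.0, 5.0], "linear": [-0.042, -0.008, -0.01], "grip": 0.0854}, {"delta_rot": [0.0, 0.0, 5.0], "linear": [-0.042, -0.005, -0.01], "grip": 0.0854}, {"delta_rot": [0.0, 0.0, 5.0], "linear": [-0.043, -0.001, -0.01], "grip": 0.0854}, {"delta_rot": [0.0, 0.0, 5.0], "linear": [-0.042, 0.003, -0.01], "grip": 0.0854}, {"delta_rot": [0.0, 0.0, 5.0], "linear": [-0.043, 0.006, -0.01], "grip": 0.0854}, {"delta_rot": [0.0, 0.0, 5.0], "linear": [-0.041, 0.01, -0.01], "grip": 0.0854}]
end [0.4749 0.262  0.3305] 0.1
```

>>> {"name": "jog_arm", "arguments": {"steps": [{"delta_rot":[0,0,5],"linear":[-0.036,-0.022,-0.01],"grip":0.0854},{"delta_rot":[0,0,5],"linear":[-0.039,-0.019,-0.01],"grip":0.0854},{"delta_rot":[0,0,5],"linear":[-0.039,-0.016,-0.01],"grip":0.0854},{"delta_rot":[0,0,5],"linear":[-0.041,-0.012,-0.01],"grip":0.0854},{"delta_rot":[0,0,5],"linear":[-0.042,-0.008,-0.01],"grip":0.0854},{"delta_rot":[0,0,5],"linear":[-0.042,-0.005,-0.01],"grip":0.0854},{"delta_rot":[0,0,5],"linear":[-0.043,-0.001,-0.01],"grip":0.0854},{"delta_rot":[0,0,5],"linear":[-0.042,0.003,-0.01],"grip":0.0854},{"delta_rot":[0,0,5],"linear":[-0.043,0.006,-0.01],"grip":0.0854},{"delta_rot":[0,0,5],"linear":[-0.041,0.01,-0.01],"grip":0.0854}]}}

```text
t: 1.1
tool_pos: [0.4757, 0.2607, 0.3313]
tool_rot: [-1.784, -2.585, 0.001]
contact_force: [0.0, 0.4, -0.7]
opening: 0.0856
grip_force: 0.0
```

>>> {"name": "jog_arm", "arguments": {"steps": [{"delta_rot":[0,0,0],"linear":[0,0,0],"grip":0.05},{"delta_rot":[0,0,0],"linear":[0,0,0],"grip":0.05}]}}

```text
t: 1.3
tool_pos: [0.4753, 0.2618, 0.3309]
tool_rot: [-1.781, -2.587, 0.001]
contact_force: [0.2, 0.2, 0.2]
opening: 0.0592
grip_force: 0.0
```

Run:
```python
from h import *
im,d,P,K,M=cam("wrist"); save("w1",im,1.5); np.savez("w1.npz",im=im,P=P,K=K,M=M)
o=ctrl.get_obs(); print(o["t"],o["tool_pos"],o["opening"],Ro.from_rotvec(o["tool_rot"]).as_matrix().round(3).tolist())
m=(P[...,2]>.18)&(P[...,2]<.205)&(abs(P[...,0]-.482)<.03)&(abs(P[...,1]-.261)<.03)
s=P[m]; print(m.sum(),s.mean(0),(s.max(0)+s.min(0))/2,np.ptp(s,0)); v,u=np.where(m); print(u.min(),u.max(),v.min(),v.max())
```

```text
1.35 [0.47466773 0.26247555 0.33057673] 0.05129296549837673 [[-0.359, 0.934, -0.001], [0.934, 0.359, 0.0], [0.001, -0.001, -1.0]]
499 [0.48257583 0.26266201 0.19415269] [0.48318412 0.26126474 0.18921207] [0.02535193 0.02575171 0.01811893]
250 274 167 192
```

View pics/w1.png

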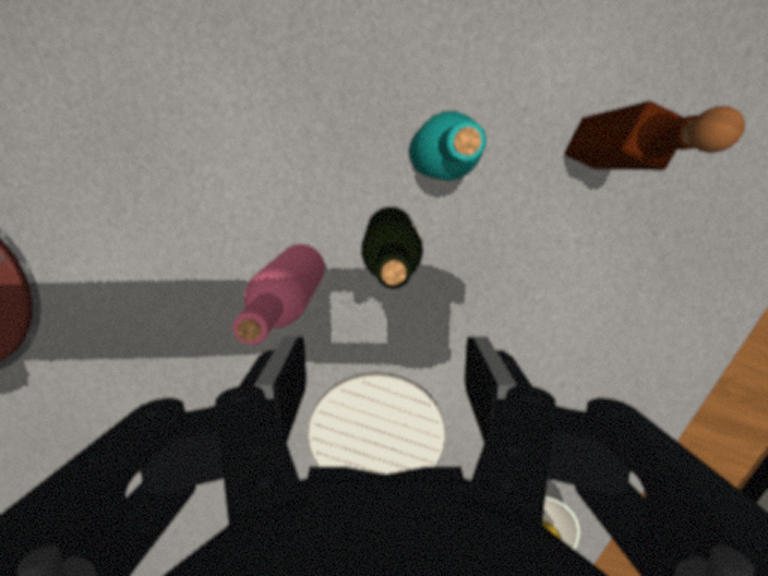

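The wrist view shows the bottle's cork at (393,272), and all three cameras agree on about (0.4825, 0.2615). Next I go to the ring.

Run:
```python
from h import *
Z=np.load("w1.npz");P=Z["P"];m=(P[...,2]>.191)&(P[...,2]<.2)&(abs(P[...,0]-.482)<.03)&(abs(P[...,1]-.261)<.03)
s=P[m];print(m.sum(),s.mean(0),np.median(s,0),(s.max(0)+s.min(0))/2,np.ptp(s,0))
plan([([.474,-.27,.28],21,0,14),([.474,-.278,.17],21,0,4)],.055)
```

```text
457 [0.48295987 0.2619307  0.19495015] [0.48296321 0.26203179 0.19501007] [0.48319898 0.26124914 0.19465732] [0.0253222  0.02572051 0.00722842]
[{"delta_rot": [0.0, 0.0, 0.0], "linear": [-0.035, -0.014, 0.004], "grip": 0.055}, {"delta_rot": [0.0, 0.0, 0.0], "linear": [-0.036, -0.013, 0.003], "grip": 0.055}, {"delta_rot": [0.0, 0.0, 0.0], "linear": [-0.035, -0.014, 0.004], "grip": 0.055}, {"delta_rot": [0.0, 0.0, 0.0], "linear": [-0.036, -0.014, 0.003], "grip": 0.055}, {"delta_rot": [0.0, 0.0, 0.0], "linear": [-0.035, -0.013, 0.004], "grip": 0.055}, {"delta_rot": [0.0, 0.0, 0.0], "linear": [-0.036, -0.014, 0.004], "grip": 0.055}, {"delta_rot": [0.0, 0.0, 0.0], "linear": [-0.035, -0.014, 0.003], "grip": 0.055}, {"delta_rot": [0.0, 0.0, 0.0], "linear": [-0.036, -0.013, 0.004], "grip": 0.055}, {"delta_rot": [0.0, 0.0, 0.0], "linear": [-0.035, -0.014, 0.003], "grip": 0.055}, {"delta_rot": [0.0, 0.0, 0.0], "linear": [-0.036, -0.014, 0.004], "grip": 0.055}]
[{"delta_rot": [0.0, 0.0, 0.0], "linear": [-0.035, -0.013, 0.004], "grip": 0.055}, {"delta_rot": [0.0, 0.0, 0.0], "linear": [-0.036, -0.014, 0.003], "grip": 0.055}, {"delta_rot": [0.0, 0.0, 0.0], "linear": [-0.035, -0.014, 0.004], "grip": 0.055}, {"delta_rot": [0.0, 0.0, 0.0], "linear": [-0.036, -0.013, 0.004], "grip": 0.055}, {"delta_rot": [0.0, 0.0, 0.0], "linear": [-0.002, -0.001, 0.027], "grip": 0.055}, {"delta_rot": [0.0, 0.0, 0.0], "linear": [-0.002, -0.001, 0.028], "grip": 0.055}, {"delta_rot": [0.0, 0.0, 0.0], "linear": [-0.002, 0.0, 0.027], "grip": 0.055}, {"delta_rot": [0.0, 0.0, 0.0], "linear": [-0.001, -0.001, 0.028], "grip": 0.055}]
end [ 0.474  -0.2776  0.1696] 1.35
```

>>> {"name": "jog_arm", "arguments": {"steps": [{"delta_rot":[0,0,0],"linear":[-0.035,-0.014,0.004],"grip":0.055},{"delta_rot":[0,0,0],"linear":[-0.036,-0.013,0.003],"grip":0.055},{"delta_rot":[0,0,0],"linear":[-0.035,-0.014,0.004],"grip":0.055},{"delta_rot":[0,0,0],"linear":[-0.036,-0.014,0.003],"grip":0.055},{"delta_rot":[0,0,0],"linear":[-0.035,-0.013,0.004],"grip":0.055},{"delta_rot":[0,0,0],"linear":[-0.036,-0.014,0.004],"grip":0.055},{"delta_rot":[0,0,0],"linear":[-0.035,-0.014,0.003],"grip":0.055},{"delta_rot":[0,0,0],"linear":[-0.036,-0.013,0.004],"grip":0.055},{"delta_rot":[0,0,0],"linear":[-0.035,-0.014,0.003],"grip":0.055},{"delta_rot":[0,0,0],"linear":[-0.036,-0.014,0.004],"grip":0.055}]}}

```text
t: 2.35
tool_pos: [0.4741, -0.1178, 0.2946]
tool_rot: [-1.775, -2.591, -0.0]
contact_force: [1.0, 0.0, -0.3]
opening: 0.0551
grip_force: 0.0
```

>>> {"name": "jog_arm", "arguments": {"steps": [{"delta_rot":[0,0,0],"linear":[-0.035,-0.013,0.004],"grip":0.055},{"delta_rot":[0,0,0],"linear":[-0.036,-0.014,0.003],"grip":0.055},{"delta_rot":[0,0,0],"linear":[-0.035,-0.014,0.004],"grip":0.055},{"delta_rot":[0,0,0],"linear":[-0.036,-0.013,0.004],"grip":0.055},{"delta_rot":[0,0,0],"linear":[-0.002,-0.001,0.027],"grip":0.055},{"delta_rot":[0,0,0],"linear":[-0.002,-0.001,0.028],"grip":0.055},{"delta_rot":[0,0,0],"linear":[-0.002,0.0,0.027],"grip":0.055},{"delta_rot":[0,0,0],"linear":[-0.001,-0.001,0.028],"grip":0.055},{"delta_rot":[0,0,0],"linear":[0,0,0],"grip":0.055},{"delta_rot":[0,0,0],"linear":[0,0,0],"grip":0.055}]}}

```text
t: 3.35
tool_pos: [0.4746, -0.2763, 0.1699]
tool_rot: [-1.776, -2.589, -0.0]
contact_force: [0.2, 0.4, 0.6]
opening: 0.055
grip_force: 0.0
```

Run:
```python
from h import *
im,d,P,K,M=cam("wrist"); save("w2",im,1.5); np.savez("w2.npz",im=im,P=P,K=K,M=M)
o=ctrl.get_obs(); print(o["t"],o["tool_pos"],o["opening"])
m=(P[...,2]>.018)&(P[...,2]<.03)&(abs(P[...,0]-.474)<.03)&(abs(P[...,1]+.278)<.03)
s=P[m]; print(m.sum(),s.mean(0),np.median(s[:,2]),(s.max(0)+s.min(0))/2,np.ptp(s,0)); v,u=np.where(m); print(u.min(),u.max(),v.min(),v.max())
m=(abs(P[...,0]-.46)<.08)&(abs(P[...,1]+.29)<.1)&(P[...,2]>.005)&(P[...,2]<.015); print(np.median(P[m][:,2]))
```

```text
3.4 [ 0.47534671 -0.27706157  0.1714492 ] 0.05507926599866012
402 [ 0.4730986  -0.28007097  0.02087595] 0.020931170854725567 [ 0.47324626 -0.28071955  0.02076525] [0.03714592 0.03729841 0.00504966]
236 269 162 194
0.009220968135242064
```

View pics/w2.png

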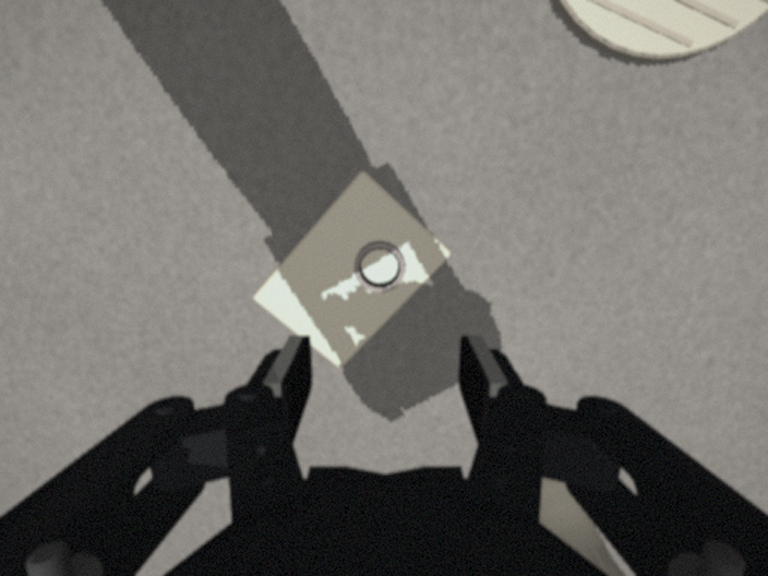

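The ring is centred at (380,265) in the wrist view, i.e. (0.473, -0.280), with its top at 21 mm as it should be.

Run:
```python
from h import *
plan([([.473,-.280,.05],21,0,4),([.473,-.280,.012],21,0,4)],.055)
```

```text
[{"delta_rot": [0.0, 0.0, 0.0], "linear": [0.0, -0.001, 0.03], "grip": 0.055}, {"delta_rot": [0.0, 0.0, 0.0], "linear": [-0.001, -0.001, 0.031], "grip": 0.055}, {"delta_rot": [0.0, 0.0, 0.0], "linear": [0.0, -0.001, 0.03], "grip": 0.055}, {"delta_rot": [0.0, 0.0, 0.0], "linear": [-0.001, 0.0, 0.03], "grip": 0.055}, {"delta_rot": [0.0, 0.0, 0.0], "linear": [0.0, 0.0, 0.01], "grip": 0.055}, {"delta_rot": [0.0, 0.0, 0.0], "linear": [0.0, 0.0, 0.009], "grip": 0.055}, {"delta_rot": [0.0, 0.0, 0.0], "linear": [0.0, 0.0, 0.01], "grip": 0.055}, {"delta_rot": [0.0, 0.0, 0.0], "linear": [0.0, 0.0, 0.009], "grip": 0.055}]
end [ 0.4734 -0.2801  0.0124] 3.4
```

>>> {"name": "jog_arm", "arguments": {"steps": [{"delta_rot":[0,0,0],"linear":[0,-0.001,0.03],"grip":0.055},{"delta_rot":[0,0,0],"linear":[-0.001,-0.001,0.031],"grip":0.055},{"delta_rot":[0,0,0],"linear":[0,-0.001,0.03],"grip":0.055},{"delta_rot":[0,0,0],"linear":[-0.001,0,0.03],"grip":0.055},{"delta_rot":[0,0,0],"linear":[0,0,0.01],"grip":0.055},{"delta_rot":[0,0,0],"linear":[0,0,0.009],"grip":0.055},{"delta_rot":[0,0,0],"linear":[0,0,0.01],"grip":0.055},{"delta_rot":[0,0,0],"linear":[0,0,0.008],"grip":0.055},{"delta_rot":[0,0,0],"linear":[0,0,0],"grip":0.055},{"delta_rot":[0,0,0],"linear":[0,0,0],"grip":0.055}]}}

```text
t: 4.4
tool_pos: [0.4727, -0.2809, 0.0128]
tool_rot: [1.779, 2.588, -0.0]
contact_force: [-0.4, 0.7, 0.4]
opening: 0.0549
grip_force: 0.0
```

Run:
```python
from h import *
im,d,P,K,M=cam("wrist"); save("w3",im[170:300,180:340],5)
o=ctrl.get_obs(); print(o["t"],o["tool_pos"],o["contact_force"])
```

```text
4.45 [ 0.47285003 -0.28099855  0.01298298] [ 0.45522042 -0.15616622  0.20085186]
```

View pics/w3.png

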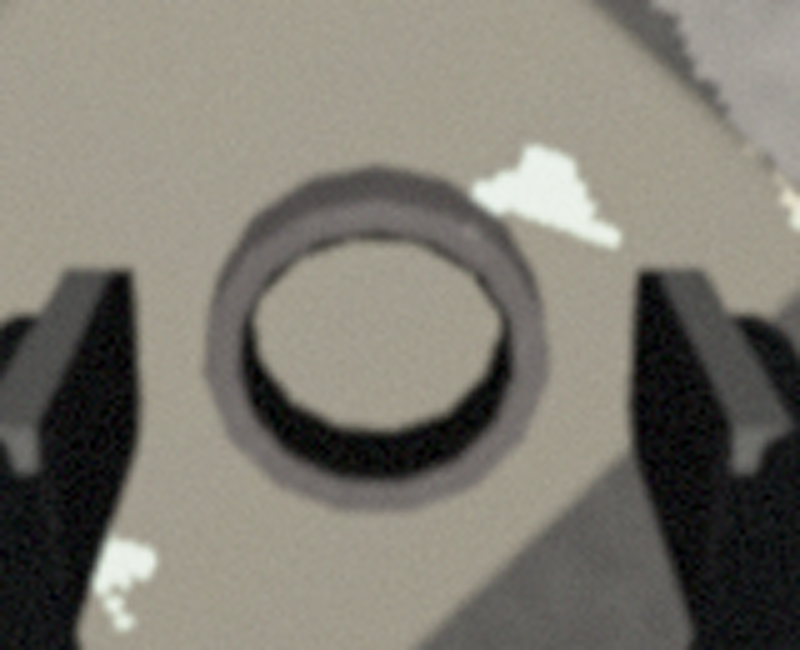

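The ring (375,340) lies centred between the fingertips, (135,355) and (635,355) in the crop, so I close.

>>> {"name": "jog_arm", "arguments": {"steps": [{"delta_rot":[0,0,0],"linear":[0,0,0],"grip":0.03},{"delta_rot":[0,0,0],"linear":[0,0,0],"grip":0.03},{"delta_rot":[0,0,0],"linear":[0,0,0],"grip":0.03},{"delta_rot":[0,0,0],"linear":[0,0,0],"grip":0.03},{"delta_rot":[0,0,0],"linear":[0,0,0],"grip":0.03}], "newtons": 30}}

```text
t: 4.95
tool_pos: [0.473, -0.2811, 0.0134]
tool_rot: [1.779, 2.588, -0.0]
contact_force: [-1.4, 0.7, 5.9]
opening: 0.0364
grip_force: 29.8
```

>>> {"name": "jog_arm", "arguments": {"steps": [{"delta_rot":[0,0,0],"linear":[0,0,-0.01],"grip":0.03},{"delta_rot":[0,0,0],"linear":[0,0,-0.02],"grip":0.03},{"delta_rot":[0,0,0],"linear":[0,0,-0.03],"grip":0.03},{"delta_rot":[0,0,0],"linear":[0,0,0],"grip":0.03},{"delta_rot":[0,0,0],"linear":[0,0,0],"grip":0.03}]}}

```text
t: 5.45
tool_pos: [0.4728, -0.281, 0.0732]
tool_rot: [1.779, 2.587, -0.0]
contact_force: [-0.4, -0.8, -1.5]
opening: 0.0361
grip_force: 30.1
```

Run:
```python
from h import *
im,d,P,K,M=cam("wrist"); save("w4",im[170:300,180:340],5); 
o=ctrl.get_obs(); print(o["t"],o["tool_pos"],o["opening"],o["grip_force"])
R=Ro.from_rotvec(o["tool_rot"]); Q=R.inv().apply((P-o["tool_pos"]).reshape(-1,3)).reshape(P.shape)
np.savez("w4.npz",im=im,Q=Q)
s=Q[190:275,210:310].reshape(-1,3); m=(abs(s[:,2])<.03)&(abs(s[:,1])<.0165)
s=s[m]; print(len(s),s.mean(0),s.min(0),s.max(0)); print(np.histogram(s[:,2],12)); 
plan([([.473,-.2,.28],21,0,5),([.483,.262,.30],21,0,15),([.483,.262,.23],21,0,3)],.03)
```

```text
5.5 [ 0.472047   -0.28036525  0.07190928] 0.03610941482998912 30.065978541970253
2372 [ 4.32842289e-05 -1.47837407e-03 -7.74034063e-03] [-0.0194321  -0.01649997 -0.02985376] [0.01873639 0.01649792 0.0032731 ]
(array([  29,   34,   35,   33,   31,   28,   39, 1221,  318,  245,  224,
        135]), array([-0.02985376, -0.02709318, -0.02433261, -0.02157204, -0.01881147,
       -0.0160509 , -0.01329033, -0.01052975, -0.00776918, -0.00500861,
       -0.00224804,  0.00051253,  0.0032731 ]))
[{"delta_rot": [0.0, 0.0, 0.0], "linear": [0.015, 0.006, -0.042], "grip": 0.03}, {"delta_rot": [0.0, 0.0, 0.0], "linear": [0.015, 0.006, -0.041], "grip": 0.03}, {"delta_rot": [0.0, 0.0, 0.0], "linear": [0.015, 0.006, -0.042], "grip": 0.03}, {"delta_rot": [0.0, 0.0, 0.0], "linear": [0.015, 0.006, -0.041], "grip": 0.03}, {"delta_rot": [0.0, 0.0, 0.0], "linear": [0.015, 0.006, -0.042], "grip": 0.03}, {"delta_rot": [0.0, 0.0, 0.0], "linear": [0.029, 0.012, -0.001], "grip": 0.03}, {"delta_rot": [0.0, 0.0, 0.0], "linear": [0.028, 0.011, -0.002], "grip": 0.03}, {"delta_rot": [0.0, 0.0, 0.0], "linear": [0.029, 
[... 548 characters left out ...]
ar": [0.028, 0.011, -0.001], "grip": 0.03}, {"delta_rot": [0.0, 0.0, 0.0], "linear": [0.029, 0.012, -0.002], "grip": 0.03}, {"delta_rot": [0.0, 0.0, 0.0], "linear": [0.028, 0.012, -0.001], "grip": 0.03}, {"delta_rot": [0.0, 0.0, 0.0], "linear": [0.029, 0.011, -0.001], "grip": 0.03}, {"delta_rot": [0.0, 0.0, 0.0], "linear": [0.028, 0.012, -0.002], "grip": 0.03}, {"delta_rot": [0.0, 0.0, 0.0], "linear": [0.029, 0.011, -0.001], "grip": 0.03}]
[{"delta_rot": [0.0, 0.0, 0.0], "linear": [0.0, 0.0, 0.023], "grip": 0.03}, {"delta_rot": [0.0, 0.0, 0.0], "linear": [0.0, 0.0, 0.024], "grip": 0.03}, {"delta_rot": [0.0, 0.0, 0.0], "linear": [0.0, 0.0, 0.023], "grip": 0.03}]
end [0.4824 0.2623 0.2301] 5.5
```

View pics/w4.png

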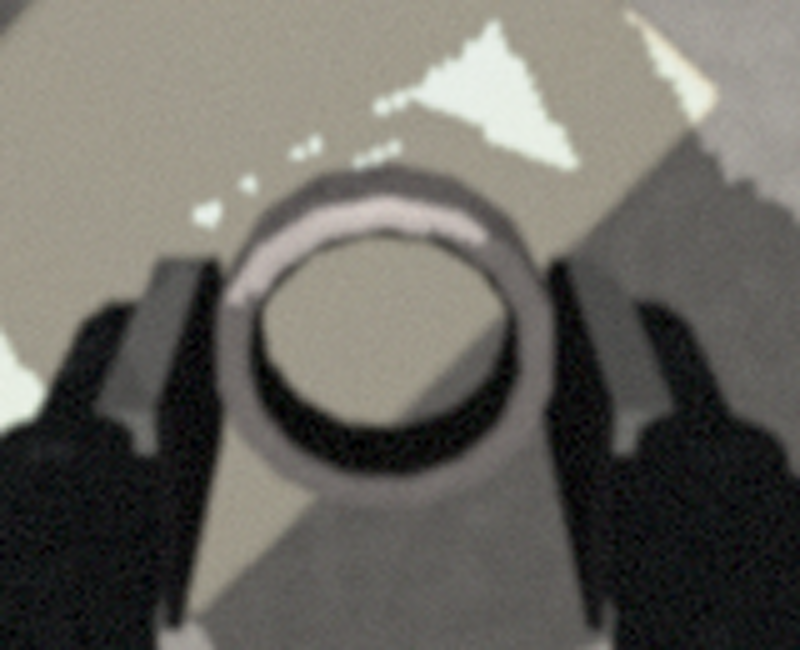

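The ring is gripped level and centred (tool x and y about 0), with its underside about 3 mm beyond the TCP. I carry it over the bottle.

>>> {"name": "jog_arm", "arguments": {"steps": [{"delta_rot":[0,0,0],"linear":[0.015,0.006,-0.042],"grip":0.03},{"delta_rot":[0,0,0],"linear":[0.015,0.006,-0.041],"grip":0.03},{"delta_rot":[0,0,0],"linear":[0.015,0.006,-0.042],"grip":0.03},{"delta_rot":[0,0,0],"linear":[0.015,0.006,-0.041],"grip":0.03},{"delta_rot":[0,0,0],"linear":[0.015,0.006,-0.042],"grip":0.03},{"delta_rot":[0,0,0],"linear":[0.029,0.012,-0.001],"grip":0.03},{"delta_rot":[0,0,0],"linear":[0.028,0.011,-0.002],"grip":0.03},{"delta_rot":[0,0,0],"linear":[0.029,0.012,-0.001],"grip":0.03},{"delta_rot":[0,0,0],"linear":[0.028,0.012,-0.001],"grip":0.03},{"delta_rot":[0,0,0],"linear":[0.029,0.011,-0.002],"grip":0.03}]}}

```text
t: 6.5
tool_pos: [0.4757, -0.0443, 0.2852]
tool_rot: [-1.778, -2.586, 0.002]
contact_force: [1.6, -0.3, -0.5]
opening: 0.0359
grip_force: 30.3
```

>>> {"name": "jog_arm", "arguments": {"steps": [{"delta_rot":[0,0,0],"linear":[0.028,0.012,-0.001],"grip":0.03},{"delta_rot":[0,0,0],"linear":[0.029,0.011,-0.001],"grip":0.03},{"delta_rot":[0,0,0],"linear":[0.028,0.012,-0.002],"grip":0.03},{"delta_rot":[0,0,0],"linear":[0.029,0.012,-0.001],"grip":0.03},{"delta_rot":[0,0,0],"linear":[0.028,0.011,-0.001],"grip":0.03},{"delta_rot":[0,0,0],"linear":[0.029,0.012,-0.002],"grip":0.03},{"delta_rot":[0,0,0],"linear":[0.028,0.012,-0.001],"grip":0.03},{"delta_rot":[0,0,0],"linear":[0.029,0.011,-0.001],"grip":0.03},{"delta_rot":[0,0,0],"linear":[0.028,0.012,-0.002],"grip":0.03},{"delta_rot":[0,0,0],"linear":[0.029,0.011,-0.001],"grip":0.03}]}}

```text
t: 7.5
tool_pos: [0.482, 0.2631, 0.2982]
tool_rot: [-1.779, -2.587, 0.004]
contact_force: [0.8, -0.2, -0.8]
opening: 0.0364
grip_force: 30.3
```

>>> {"name": "jog_arm", "arguments": {"steps": [{"delta_rot":[0,0,0],"linear":[0,0,0.023],"grip":0.03},{"delta_rot":[0,0,0],"linear":[0,0,0.024],"grip":0.03},{"delta_rot":[0,0,0],"linear":[0,0,0.023],"grip":0.03},{"delta_rot":[0,0,0],"linear":[0,0,0],"grip":0.03},{"delta_rot":[0,0,0],"linear":[0,0,0],"grip":0.03},{"delta_rot":[0,0,0],"linear":[0,0,0],"grip":0.03}]}}

```text
t: 8.1
tool_pos: [0.4833, 0.2622, 0.2315]
tool_rot: [1.779, 2.588, 0.002]
contact_force: [-0.2, -0.6, 0.0]
opening: 0.0364
grip_force: 30.3
```

Run:
```python
from h import *
im,d,P,K,M=cam("wrist"); save("w5",im[150:300,170:350],4.4)
o=ctrl.get_obs(); print(o["t"],o["tool_pos"],o["tool_rot"],o["opening"],o["contact_force"])
m=(P[...,2]>.188)&(P[...,2]<.2)&(abs(P[...,0]-.483)<.02)&(abs(P[...,1]-.262)<.02); print(m.sum(),P[m].mean(0),P[m].min(0),P[m].max(0))
m=(P[...,2]>.233)&(P[...,2]<.25)&(abs(P[...,0]-.483)<.022)&(abs(P[...,1]-.262)<.022); print(m.sum(),P[m].min(0),P[m].max(0))
```

```text
8.15 [0.48345281 0.26223138 0.23190964] [1.77909477 2.58764187 0.00299969] 0.03654840922373455 [ 0.69026613  0.281955   -0.05735778]
523 [0.48262563 0.26252911 0.19399667] [0.47038119 0.24862598 0.18802013] [0.49559162 0.27414663 0.19789434]
2371 [0.46100515 0.24383213 0.23301891] [0.50494473 0.28193059 0.24999761]
```

View pics/w5.png

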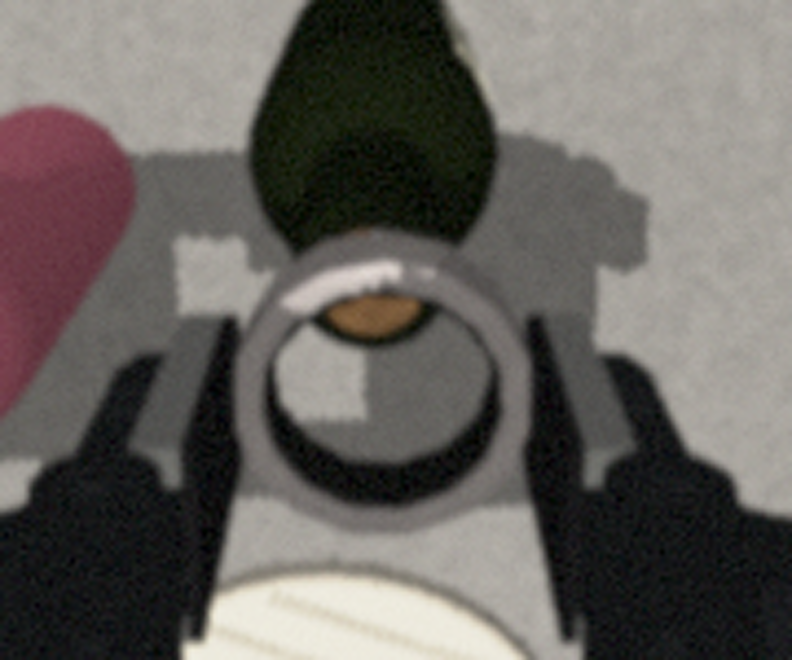

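The cork (376,315) lies just behind the ring (380,380) along the slanted line of sight. The depth data puts ring and neck coaxial within 1 mm, so I lower.

>>> {"name": "jog_arm", "arguments": {"steps": [{"delta_rot":[0,0,0],"linear":[0,0,0.012],"grip":0.03},{"delta_rot":[0,0,0],"linear":[0,0,0.012],"grip":0.03},{"delta_rot":[0,0,0],"linear":[0,0,0.005],"grip":0.03},{"delta_rot":[0,0,0],"linear":[0,0,0.005],"grip":0.03},{"delta_rot":[0,0,0],"linear":[0,0,0.005],"grip":0.03},{"delta_rot":[0,0,0],"linear":[0,0,0.003],"grip":0.03}]}}

```text
t: 8.75
tool_pos: [0.4826, 0.262, 0.1877]
tool_rot: [-1.779, -2.589, 0.001]
contact_force: [0.4, -0.4, 0.4]
opening: 0.0364
grip_force: 30.3
```

>>> {"name": "jog_arm", "arguments": {"steps": [{"delta_rot":[0,0,0],"linear":[0,0,0.005],"grip":0.03},{"delta_rot":[0,0,0],"linear":[0,0,0.005],"grip":0.03},{"delta_rot":[0,0,0],"linear":[0,0,0.005],"grip":0.03},{"delta_rot":[0,0,0],"linear":[0,0,0.005],"grip":0.03},{"delta_rot":[0,0,0],"linear":[0,0,0.005],"grip":0.03},{"delta_rot":[0,0,0],"linear":[0,0,0.005],"grip":0.03},{"delta_rot":[0,0,0],"linear":[0,0,0.003],"grip":0.03},{"delta_rot":[0,0,0],"linear":[0,0,0.002],"grip":0.03},{"delta_rot":[0,0,0],"linear":[0,0,0.001],"grip":0.03},{"delta_rot":[0,0,0],"linear":[0,0,0],"grip":0.03}]}}

```text
t: 9.75
tool_pos: [0.4827, 0.2621, 0.1523]
tool_rot: [1.78, 2.589, -0.0]
contact_force: [-0.4, 0.4, -1.2]
opening: 0.0365
grip_force: 30.3
```

>>> {"name": "jog_arm", "arguments": {"steps": [{"delta_rot":[0,0,0],"linear":[0,0,0.001],"grip":0.03},{"delta_rot":[0,0,0],"linear":[0,0,0.001],"grip":0.03},{"delta_rot":[0,0,0],"linear":[0,0,0],"grip":0.03}]}}

```text
t: 10.05
tool_pos: [0.4826, 0.2621, 0.1502]
tool_rot: [-1.78, -2.589, 0.0]
contact_force: [0.1, 0.3, -0.7]
opening: 0.0364
grip_force: 30.3
```

>>> {"name": "jog_arm", "arguments": {"steps": [{"delta_rot":[0,0,0],"linear":[0,0,0.001],"grip":0.03},{"delta_rot":[0,0,0],"linear":[0,0,0],"grip":0.03}]}}

```text
t: 10.25
tool_pos: [0.4827, 0.262, 0.1492]
tool_rot: [-1.78, -2.589, 0.0]
contact_force: [-0.4, 0.5, -0.8]
opening: 0.0364
grip_force: 30.3
```

>>> {"name": "jog_arm", "arguments": {"steps": [{"delta_rot":[0,0,0],"linear":[0,0,0],"grip":0.045},{"delta_rot":[0,0,0],"linear":[0,0,0],"grip":0.05},{"delta_rot":[0,0,0],"linear":[0,0,0],"grip":0.05},{"delta_rot":[0,0,0],"linear":[0,0,0],"grip":0.05},{"delta_rot":[0,0,0],"linear":[0,0,-0.015],"grip":0.05},{"delta_rot":[0,0,0],"linear":[0,0,0],"grip":0.05},{"delta_rot":[0,0,0],"linear":[0,0,0],"grip":0.05}]}}

```text
t: 10.95
tool_pos: [0.4834, 0.2623, 0.1657]
tool_rot: [1.779, 2.588, 0.003]
contact_force: [-0.2, 0.9, -1.0]
opening: 0.0504
grip_force: 0.0
```

Run:
```python
from h import *
im,d,P,K,M=cam("wrist"); a=cv2.resize(im[150:300,170:350],None,fx=2.2,fy=2.2,interpolation=cv2.INTER_CUBIC)
im2,d2,P2,_,_=cam("scene"); b=cv2.resize(im2[170:265,340:440],(347,330),interpolation=cv2.INTER_CUBIC)
save("w6",np.hstack([a,b]))
o=ctrl.get_obs(); print(o["t"],o["tool_pos"],o["opening"],o["contact_force"])
c=np.array([.483,.262])
for Pn in(P,P2):
    r=np.linalg.norm(Pn[...,:2]-c,axis=-1)
    for lo,hi in((0,.011),(.0145,.0185),(.0,.024)):
        m=(r>lo)&(r<hi)&(Pn[...,2]>.12); z=Pn[m][:,2]; print(lo,m.sum(),np.histogram(z,np.arange(.12,.204,.006))[0])
```

```text
11.05 [0.48276122 0.26207755 0.16451684] 0.04992936344486709 [-0.03244425  0.24200198 -0.6995899 ]
0 2494 [   0    0    0    0    0    0    0    0    0    0    0    1 1534]
0.0145 1917 [  0   0   0  91  64 596  50   0   0   0   0   0   0]
0.0 16003 [   0  118  701  329  243  974  193  165  228  250  279  333 2126]
0 52 [0 0 0 0 0 0 0 1 0 2 0 0 0]
0.0145 202 [ 0  0 10 33 22 28 25  0  0  0  0  0  0]
0.0 651 [20 32 71 58 24 33 38  4  2  5  2  3  3]
```

View pics/w6.png

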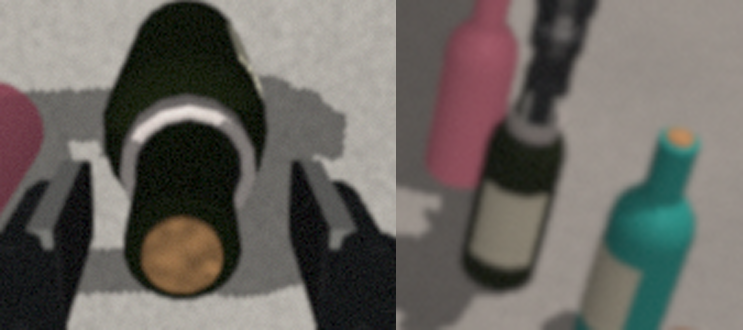

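The ring sits level on the shoulder (about (190,145) in the left view), with its top face at about 156 mm. I lower slightly and grip the neck just above it.

>>> {"name": "jog_arm", "arguments": {"steps": [{"delta_rot":[0,0,0],"linear":[0,0,-0.0],"grip":0.035},{"delta_rot":[0,0,0],"linear":[0,0,0],"grip":0.03},{"delta_rot":[0,0,0],"linear":[0,0,0.002],"grip":0.03},{"delta_rot":[0,0,0],"linear":[0,0,0.001],"grip":0.03},{"delta_rot":[0,0,0],"linear":[0,0,0],"grip":0.02},{"delta_rot":[0,0,0],"linear":[0,0,0],"grip":0.02},{"delta_rot":[0,0,0],"linear":[0,0,0],"grip":0.02}], "newtons": 25}}

```text
t: 11.75
tool_pos: [0.4823, 0.2619, 0.1608]
tool_rot: [-1.779, -2.588, 0.002]
contact_force: [0.3, 0.5, -1.5]
opening: 0.0249
grip_force: 24.8
```

>>> {"name": "jog_arm", "arguments": {"steps": [{"delta_rot":[0,0,0],"linear":[0,0,0],"grip":0.015},{"delta_rot":[0,0,0],"linear":[0,0,0],"grip":0.015},{"delta_rot":[0,0,0],"linear":[0,0,0],"grip":0.015}], "newtons": 90}}

```text
t: 12.05
tool_pos: [0.4826, 0.262, 0.161]
tool_rot: [-1.78, -2.589, 0.0]
contact_force: [-0.4, 0.8, -2.0]
opening: 0.0237
grip_force: 88.7
```

>>> {"name": "jog_arm", "arguments": {"steps": [{"delta_rot":[0,0,0],"linear":[0,0,-0.01],"grip":0.015},{"delta_rot":[0,0,0],"linear":[0,0,-0.02],"grip":0.015},{"delta_rot":[0,0,0],"linear":[0,0,-0.02],"grip":0.015},{"delta_rot":[0,0,0],"linear":[0,0,-0.02],"grip":0.015},{"delta_rot":[0,0,0],"linear":[0,0,-0.01],"grip":0.015},{"delta_rot":[0,0,0],"linear":[0,0,0],"grip":0.015},{"delta_rot":[0,0,0],"linear":[0,0,0],"grip":0.015}]}}

```text
t: 12.75
tool_pos: [0.4823, 0.2619, 0.2405]
tool_rot: [-1.779, -2.588, 0.002]
contact_force: [0.0, -0.8, -5.1]
opening: 0.0241
grip_force: 88.8
```

Run:
```python
from h import *
o=ctrl.get_obs(); print(o["t"],o["tool_pos"],o["tool_rot"],o["opening"],o["grip_force"],o["contact_force"],o["q"].round(2))
# foot = TCP + L*toolz, L = grasp TCP height
L=.161; f=np.array([.562,.0035,.114])
R=Rt(3,20); t=f-L*R.as_matrix()[:,2]; print(t)
plan([([.5,.13,.31],12,0,6),(t+[0,0,.03],3,20,7),(t,3,20,2)],.015)
```

```text
12.75 [0.48233309 0.26188427 0.24045673] [-1.77930305e+00 -2.58832591e+00  1.60733151e-03] 0.024075596681161857 88.79756673239172 [ 0.01033543 -0.82878637 -5.06625855] [ 0.36 -0.13  1.78 -0.    1.5  -0.  ]
[0.50693476 0.0035     0.26529051]
[{"delta_rot": [0.0, 0.0, 1.5], "linear": [-0.022, -0.005, -0.012], "grip": 0.015}, {"delta_rot": [0.0, 0.0, 1.5], "linear": [-0.021, -0.005, -0.011], "grip": 0.015}, {"delta_rot": [0.0, 0.0, 1.5], "linear": [-0.022, -0.004, -0.012], "grip": 0.015}, {"delta_rot": [0.0, 0.0, 1.5], "linear": [-0.022, -0.003, -0.011], "grip": 0.015}, {"delta_rot": [0.0, 0.0, 1.5], "linear": [-0.022, -0.003, -0.012], "grip": 0.015}, {"delta_rot": [0.0, 0.0, 1.5], "linear": [-0.022, -0.002, -0.012], "grip": 0.015}, {"delta_rot": [-2.8, -0.4, 1.3], "linear": [-0.018, -0.003, 0.002], "grip": 0.015}, {"delta_rot": [-2.8, -0.4, 1.3], "linear": [-0.018, -0.002, 0.002], "grip": 0.015}, {"delta_rot": [-2.8, -0.4, 1.3], "linear": [-0.018, -0.003, 0.003], "grip": 0.015}, {"delta_rot": [-2.8, -0.4, 1.3], "linear": [-0.018, -0.001, 0.002], "grip": 0.015}]
[{"delta_rot": [-2.8, -0.4, 1.3], "linear": [-0.018, -0.002, 0.002], "grip": 0.015}, {"delta_rot": [-2.8, -0.4, 1.3], "linear": [-0.018, -0.001, 0.002], "grip": 0.015}, {"delta_rot": [-2.8, -0.4, 1.3], "linear": [-0.018, -0.001, 0.003], "grip": 0.015}, {"delta_rot": [-0.2, 0.1, -0.1], "linear": [0.0, -0.005, 0.014], "grip": 0.015}, {"delta_rot": [-0.2, 0.1, -0.1], "linear": [0.001, -0.006, 0.014], "grip": 0.015}]
end [0.5066 0.0038 0.265 ] 12.75
```

>>> {"name": "jog_arm", "arguments": {"steps": [{"delta_rot":[0,0,1.5],"linear":[-0.022,-0.005,-0.012],"grip":0.015},{"delta_rot":[0,0,1.5],"linear":[-0.021,-0.005,-0.011],"grip":0.015},{"delta_rot":[0,0,1.5],"linear":[-0.022,-0.004,-0.012],"grip":0.015},{"delta_rot":[0,0,1.5],"linear":[-0.022,-0.003,-0.011],"grip":0.015},{"delta_rot":[0,0,1.5],"linear":[-0.022,-0.003,-0.012],"grip":0.015},{"delta_rot":[0,0,1.5],"linear":[-0.022,-0.002,-0.012],"grip":0.015},{"delta_rot":[-2.8,-0.4,1.3],"linear":[-0.018,-0.003,0.002],"grip":0.015},{"delta_rot":[-2.8,-0.4,1.3],"linear":[-0.018,-0.002,0.002],"grip":0.015},{"delta_rot":[-2.8,-0.4,1.3],"linear":[-0.018,-0.003,0.003],"grip":0.015},{"delta_rot":[-2.8,-0.4,1.3],"linear":[-0.018,-0.001,0.002],"grip":0.015}]}}

```text
t: 13.75
tool_pos: [0.5039, 0.0571, 0.2998]
tool_rot: [1.988, 2.236, 0.199]
contact_force: [0.2, 0.8, -5.3]
opening: 0.0238
grip_force: 89.1
```

>>> {"name": "jog_arm", "arguments": {"steps": [{"delta_rot":[-2.8,-0.4,1.3],"linear":[-0.018,-0.002,0.002],"grip":0.015},{"delta_rot":[-2.8,-0.4,1.3],"linear":[-0.018,-0.001,0.002],"grip":0.015},{"delta_rot":[-2.8,-0.4,1.3],"linear":[-0.018,-0.001,0.003],"grip":0.015},{"delta_rot":[-0.2,0.1,-0.1],"linear":[0,-0.005,0.014],"grip":0.015},{"delta_rot":[-0.2,0.1,-0.1],"linear":[0.001,-0.006,0.014],"grip":0.015},{"delta_rot":[0,0,0],"linear":[0,0,0],"grip":0.015},{"delta_rot":[0,0,0],"linear":[0,0,0],"grip":0.015},{"delta_rot":[0,0,0],"linear":[0,0,0],"grip":0.015}]}}

```text
t: 14.55
tool_pos: [0.5073, 0.0045, 0.2662]
tool_rot: [1.97, 2.08, 0.351]
contact_force: [0.4, 0.7, -3.8]
opening: 0.0238
grip_force: 89.2
```

Run:
```python
from h import *
im,d,P,K,M=cam("scene"); save("s7",im[100:270,180:380],4)
o=ctrl.get_obs(); R=Ro.from_rotvec(o["tool_rot"]); f=o["tool_pos"]+.161*R.as_matrix()[:,2]; print(o["t"],o["tool_pos"],f,R.as_matrix().round(3).tolist(),o["opening"],o["grip_force"])
# points in the bottle frame as gripped (z up axis), label azimuth
z=-R.as_matrix()[:,2]; x=np.array([1,0,0])-z[0]*z; x/=np.linalg.norm(x); y=np.cross(z,x)
q=(P-f)@np.c_[x,y,z]; r=np.hypot(q[...,0],q[...,1])
m=(q[...,2]>.03)&(q[...,2]<.09)&(r<.034)&(P[...,2]>.03); a=np.degrees(np.arctan2(q[...,1],q[...,0])); l=m&(im[...,0]>80)
print(m.sum(),l.sum(),np.percentile(a[l],[5,25,50,75,95]),np.percentile(a[m],[5,50,95]))
for lo in(.03,.05,.07,.09):
    s=q[(q[...,2]>lo)&(q[...,2]<lo+.02)&(r<.04)&(P[...,2]>.03)]
    e=[(s[:,i].min(),s[:,i].max()) for i in(0,1)]; print(lo,len(s),np.round(e,3).tolist())
```

```text
14.6 [0.50746437 0.00439935 0.26660352] [0.5631163  0.00434568 0.11552784] [[-0.051, 0.937, 0.346], [0.999, 0.054, -0.0], [-0.019, 0.345, -0.938]] 0.02391341532609137 89.1863633506
466 337 [-39.17169011  -9.73661037  14.08486027  36.05327571  55.06807631] [-34.2985078   31.28591861  98.27816734]
0.03 150 [[-0.011, 0.028], [-0.021, 0.029]]
0.05 160 [[-0.014, 0.028], [-0.023, 0.028]]
0.07 156 [[-0.013, 0.03], [-0.022, 0.028]]
0.09 173 [[-0.016, 0.03], [-0.025, 0.029]]
```

View pics/s7.png

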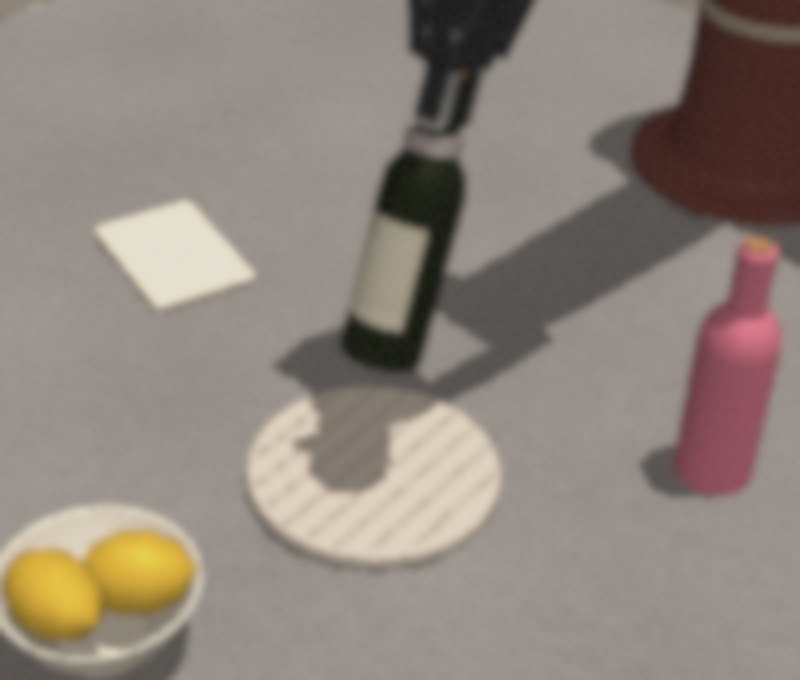

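The bottle hangs leaning over the board, at about (405,265) in the crop, with the ring on its shoulder at (435,145). I check the label's azimuth more exactly by casting the label pixels onto the cylinder.

Run:
```python
from h import *
def lab(im,K,M,f,B,w):
    C=(M[:3,3]-f)@B; sl=np.s_[w[0]:w[1],w[2]:w[3]]
    v,u=np.mgrid[sl]; d=np.stack([(u-K[0,2])/K[0,0],(v-K[1,2])/K[1,1],np.ones(u.shape)],-1)@M[:3,:3].T@B
    a=d[...,0]**2+d[...,1]**2; b=d[...,0]*C[0]+d[...,1]*C[1]
    best=None
    D=b*b-a*(C[0]**2+C[1]**2-.028**2); t=(-b-np.sqrt(np.where(D>0,D,np.nan)))/a
    X=C+d*t[...,None]; az=np.degrees(np.arctan2(X[...,1],X[...,0])); g=im[sl].astype(int)[...,0]
    print("cam az",np.degrees(np.arctan2(C[1],C[0])))
    for lo in(.04,.05,.06,.07):
        m=(X[...,2]>lo)&(X[...,2]<lo+.01)
        h=[int(g[m&(abs(az-k)<4)].mean()) if (m&(abs(az-k)<4)).any() else -1 for k in range(-80,125,8)]; print(lo,h)
Z=np.load("scene0.npz"); lab(Z["im"],Z["K"],Z["M"],np.array([.4828,.262,0]),np.eye(3),(180,265,340,410))
im,d,P,K,M=cam("scene"); o=ctrl.get_obs(); R=Ro.from_rotvec(o["tool_rot"]).as_matrix(); f=o["tool_pos"]+.161*R[:,2]
z=-R[:,2]; x=np.array([1,0,0])-z[0]*z; x/=np.linalg.norm(x)
lab(im,K,M,f,np.c_[x,np.cross(z,x),z],(120,230,240,310)); print(list(range(-80,125,8)),o["t"])
```

```text
cam az 17.844165356546696
0.04 [-1, -1, -1, 75, 65, 64, 82, 104, 112, 115, 119, 122, 124, 126, 127, 127, 128, 121, 101, 79, 87, 102, 116, -1, -1, -1]
0.05 [-1, -1, 91, 82, 62, 64, 90, 103, 111, 116, 119, 122, 124, 125, 125, 127, 127, 121, 104, 80, 82, 102, 119, -1, -1, -1]
0.06 [-1, -1, -1, 81, 70, 66, 77, 99, 112, 116, 119, 122, 124, 125, 128, 128, 129, 123, 102, 80, 86, 109, 119, -1, -1, -1]
0.07 [-1, -1, -1, -1, 62, 58, 84, 104, 111, 116, 119, 123, 125, 126, 127, 128, 129, 124, 99, 78, 89, 110, -1, 123, -1, -1]
cam az 30.269924215519243
0.04 [-1, -1, -1, -1, 134, 131, 130, 134, 138, 146, 150, 156, 161, 161, 162, 156, 126, 65, 33, 27, 30, 46, 64, 84, 67, -1]
0.05 [-1, -1, -1, -1, 133, 130, 131, 133, 139, 145, 152, 156, 159, 162, 162, 158, 125, 67, 31, 27, 27, 39, 52, 60, -1, -1]
0.06 [-1, -1, -1, -1, 134, 131, 131, 135, 139, 147, 152, 158, 161, 163, 163, 156, 119, 65, 30, 25, 26, 37, 52, 60, 66, 92]
0.07 [-1, -1, -1, -1, 133, 131, 130, 135, 142, 148, 153, 158, 161, 163, 163, 157, 121, 62, 30, 26, 33, 52, 74, 102, -1, -1]
[-80, -72, -64, -56, -48, -40, -32, -24, -16, -8, 0, 8, 16, 24, 32, 40, 48, 56, 64, 72, 80, 88, 96, 104, 112, 120] 14.65
```

```bash
python3 -c "
from station import ctrl
print(ctrl.finish_job())"
```

```text
the job is handed in; nothing more can be done
None
```

The job is handed in with no verdict returned: the ring was seated on the shoulder, and by my last measurements the bottle is held still with its foot about 10 cm above the board's middle, leaning back 20 degrees with the label within about 5 degrees of straight across.

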